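# Pack the field instruments and press the case lid home

## Robot

A 7-joint arm with a two-finger parallel gripper is mounted at the origin on the work surface. World frame = base frame: x ahead of the robot, y to its left, z up, the work surface at z = 0. Lengths are in m, angles in degrees, forces in N, time in s.
With the tool pointing down it reaches from about 0.425 to 0.875 m from the base axis. Payload 4.7 kg.
Tool frame: the origin (TCP) lies on the centre line of the jaws, within the pads' length; the fingertips stand 17 mm ahead of it and the grasp point (between the pads) lies 2 mm behind it; z points along the fingers, y is the line along which they close (so a half turn about z gives the same grasp; the last joint's range is limited). The gripper opens to 87 mm and grips with 3 to 60 N. Pads are 19 mm wide; open, the fingers measure 117 mm over their backs; the gripper's body (75 mm by 190 mm) begins 51 mm behind the grasp point.
Start: joints at [70.594, 18.392, -4.016, 83.108, 1.295, 78.541, -3.26], TCP at [0.225, -0.61, 0.24] pointing down, gripper open.
Joint ranges: [-163.93, 163.93], [-17.29, 119.83], [-79.2, 71.16], [3.27, 140.29], [-89.18, 269.18], [5.43, 117.66], [-154.24, 154.24]. Speed limits (degrees/s): [147.25, 147.25, 180, 180, 180, 180, 180].

## Interface

Orientations are given as [roll, pitch, yaw] about the fixed x, y, z axes, in that order (R = Rz(yaw) Ry(pitch) Rx(roll)).
In Python, from cell import env, read_camera gives the robot as it stands.
- The arm moves only by the shell command python3 -m jog 'ROWS' [FORCE]. ROWS is JSON, a list of rows, each a list of 5 numbers: the opening, from 0 (shut) to 1 (fully open), then the shift along the tool's x, y, z each as a share of 0.02 m, from -1 to 1, then the turn about the tool's z as a share of 45 degrees, from -1 to 1. In form: [[gripper, x, y, z, yaw], ...]. A call has 1 to 12 rows; each row shifts and turns the commanded pose from where the row before left it, along the tool's axes as they then stand; what a row does not reach is not made up. A row lasts 1/12 s, in which the tool goes at most 41.7 mm and 7.16 degrees, less where a joint would pass 70% of its speed; a pose out of reach is approached as far as the arm can. A call with a number of a shift or a turn outside -1 to 1 is refused whole. A call with a gripper value outside its range is refused whole. The fingers move at their own pace and stop on an object; FORCE is the grip in N (left out, the last holds). Time passes only in rows, so rows that do not move let the fingers close. It gives the time, the measured TCP pose, the force, the opening and the grip force at its end, in the units of the state.
- env.get_obs(): the state, without advancing time (a new reading comes with each control period).
- read_camera(name): name is "scene" or "top" or "wrist"; returns a dict with "color" (384x512x3 uint8, red, green, blue), "range_z" (384x512 float32, m along the optical axis (not along the pixel's ray), 0 where there is no reading), "mtx" (3x3 intrinsics, pixels), "world_from_camera" (4x4, takes a point from camera to world coordinates); the wrist camera has in their place "T_tool_cam" (4x4, takes a point from camera to tool coordinates, whose origin is the TCP and whose axes are the flange's). Camera axes: x right, y down, z forward; pixel columns grow to the right and rows downward; lengths in m; the calibration is good to about 2 mm. A picture is of the moment at which its call begins: read the wrist's pose just before it.
- env.sign_off(): hands the job in; it is judged then, once.
The state is a dict: "time_s": time; "qpos": joint angles; "joint_velocities": joint speeds; "effort": joint torques, N m; "tool_pos": TCP position; "tool_rot": TCP orientation; "force": force on the tool from outside, world axes, zero at the start; "wrist_torque": the same for the moment, N m; "grip_width": finger opening in m; "grasp_force": force on a finger pad.
Only numpy, scipy, OpenCV 4.12 (cv2) and the standard library are available. Lean on these libraries where they do the work, as an engineer would, in place of code of your own. Each camera call takes 0.05 s, during which the arm holds its last target. There are 200 camera calls.

## Task

Lower the grey dosimeter and the cast-aluminium signal lamp into the open transit case without dropping them, then set the loose lid squarely on the case and press it down until it is fully seated, flush on the rim all round. When the lid is home, push the red button on the cream control box fully in and let it go, to log the case as packed, and leave everything else on the shelf where it is.

Things in the scene. Friction and masses are not known exactly. Their poses are not given: they have to be found in the camera images.
- case: Open aluminium transit case fixed to the shelf, 200 mm (its x) x 165 mm (its y), rim 62 mm high, walls and floor 6 mm. Origin: centre of its underside. A black clamping frame in its mouth leaves an opening of 177 x 142 mm. The instruments fit end to end along its x, 43 mm either side of the middle. Contents standing over 46 mm above the shelf block the lid.
- case_mouth (a point): Centre of the case's mouth, level with the rim (62 mm above the shelf); axes as the case.
- case_floor (a point): Centre of the case's inner floor, 6 mm above the shelf; axes as the case.
- frame (a joint): How far the stiff black clamping frame in the case's mouth is pushed down: 0 = its top 10 mm above the rim (72 mm above the shelf, as at the start), 0.010 m = level with the rim. It moves straight down, resists with about 8 N, more when hurried, and stays down under the lid.
- lid: Loose aluminium lid, 200 mm (x) x 165 mm (y), 330 g, right way up on the shelf. Origin: centre of its underside. From below: a locating plate 169 x 134 x 8 mm that enters the frame with 4 mm to spare each side, a cover plate 200 x 165 x 8 mm, a black bar handle 80 mm long (x), 16 mm thick (y), 30 mm high. Either way round fits.
- lid_seat (a point): Centre of the underside of the lid's cover plate, 8 mm above the lid's origin. It is level with case_mouth when the lid is fully seated, 10 mm above it when the lid just rests on the raised frame.
- lid_handle (a point): Centre of the top of the lid's handle, 46 mm above the lid's origin, 30 mm above the cover plate's top face.
- dosimeter: Grey plastic dosimeter, a flat rounded box 74 mm (x) x 46 mm (y) x 32 mm high with a dark display on top, 160 g. Origin at the centre of its underside.
- lamp: Small cast-aluminium signal lamp, 73 mm long (x) x 40 mm wide (y) x 40 mm high, 280 g: a finned block 50 mm long with a short round lens barrel 36 mm across at its +x end. Origin at the centre of its underside; the block runs from x = -36 to +14 mm.
- control: Cream steel control box fixed to the shelf, 110 mm (x) x 180 mm (y) x 55 mm high. Origin at the centre of its underside.
- button (a joint): Travel of the red push button on the control box's top: 0 = out, 0.006 m = fully in; it springs back, and takes 5 N.
- button_top (a point): Centre of the top face of the red button, 32 mm across, about 77 mm above the shelf; it is pressed straight down.
- anemometer: Bystander: chrome anemometer head with three ball cups, 112 mm across, 71 mm high, standing. Origin at the centre of its foot.
- plug: Bystander: brass contact plug, 44 mm across, 75 mm high, standing. Origin at the centre of its foot.
- mug: Bystander: white mug, 80 mm across, 90 mm high.
- screwdriver: Bystander: screwdriver lying on the shelf.
- jar: Bystander: amber jar, 60 mm across, 75 mm high.
- battery: Bystander: black battery block, 60 x 95 x 50 mm.
Not all that is in view belongs to the job. What is shaped like the lamp but purple is not meant.

How it is judged:
By the outcome, as a careful person would: the job done as asked, in the order asked, and still so for the second after the job is handed in, with the robot touching nothing.
It also fails if it takes over 72 s, if anything falls off the work surface, if the arm or the gripper's body presses on something with over 40 N, if the wrist force passes 120 N, or if a joint passes its speed limit or range.

## Working session

There is one attempt and no reset: what is moved stays moved. The work goes in short steps, Python scripts to look and compute and a shell command to move; the robot and the scene stay as the last step left them, time stands still between calls to the robot, and variables do not carry over. Pictures are saved under pics/ and viewed, at most 10 in all, crops included, and the job is handed in when it is done.

```bash
ls; mkdir -p pics; python3 - <<'E'
from cell import env, read_camera
import cv2,numpy as np
o=env.get_obs(); print({k:np.round(v,3).tolist() for k,v in o.items()})
for n in("scene","top"):
    c=read_camera(n); np.savez(f"pics/{n}0.npz",**c)
    cv2.imwrite(f"pics/{n}0.png",cv2.resize(c["color"][:,:,::-1],(800,600)))
    print(n,c["mtx"],np.round(c["world_from_camera"],3))
E
```

```text
pics
{'time_s': 0.0, 'qpos': [70.592, 18.442, -4.013, 83.175, 1.294, 78.541, -3.258], 'joint_velocities': [-0.017, -0.02, 0.035, 0.006, 0.019, -0.032, 0.095], 'effort': [-0.0, -49.129, -0.404, -31.252, -0.064, 0.044, 0.0], 'tool_pos': [0.224, -0.609, 0.238], 'tool_rot': [-179.887, 0.006, 20.217], 'force': [0.951, -0.678, -0.42], 'wrist_torque': [0.018, 0.005, -0.029], 'grasp_force': 0.0, 'grip_width': 0.087}
scene [[411.0743051    0.         255.0574424 ]
 [  0.         411.0743051  191.60668906]
 [  0.           0.           1.        ]] [[-0.881  0.322 -0.347  0.975]
 [ 0.473  0.586 -0.658  0.898]
 [-0.009 -0.744 -0.668  0.972]
 [ 0.     0.     0.     1.   ]]
top [[416.6220253    0.         251.85833653]
 [  0.         416.6220253  192.23565047]
 [  0.           0.           1.        ]] [[ 0.019 -0.986  0.163  0.285]
 [-1.    -0.019  0.003 -0.004]
 [ 0.    -0.163 -0.987  1.556]
 [ 0.     0.     0.     1.   ]]
```

View pics/top0.png

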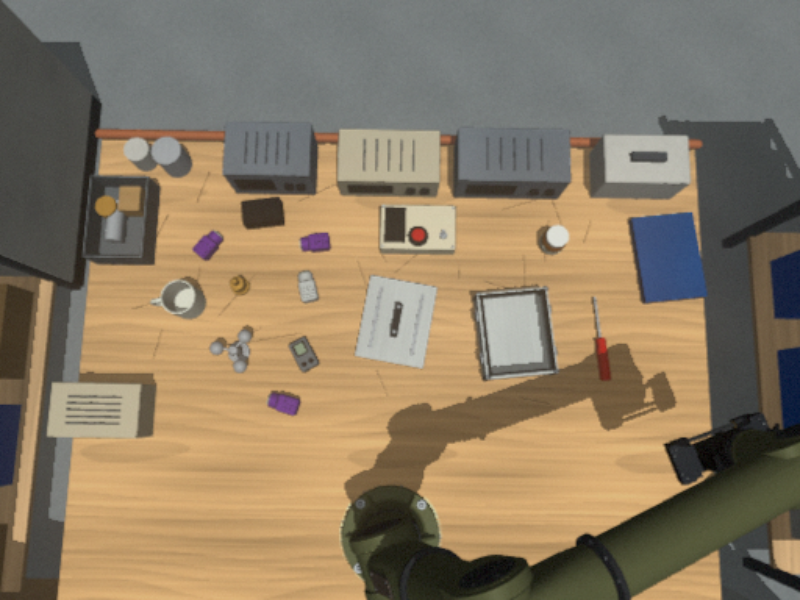

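View pics/scene0.png

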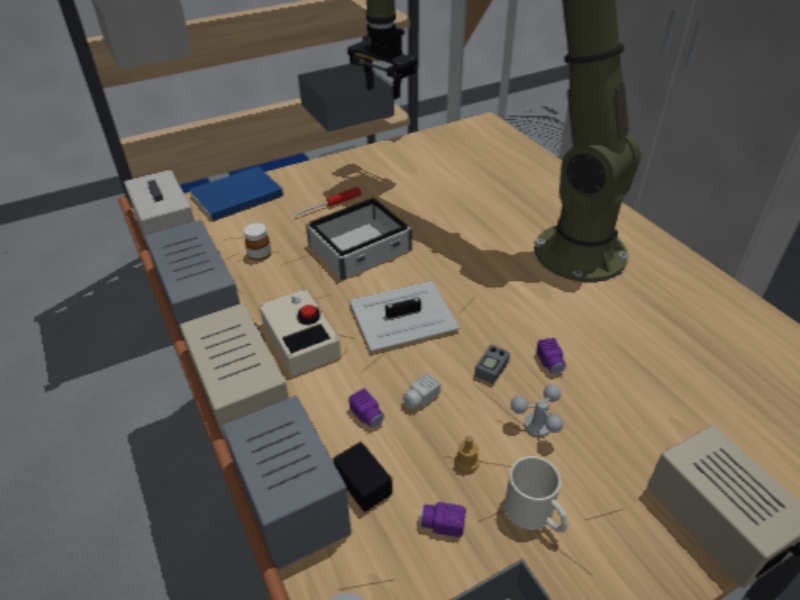

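The top view shows, in 800x600 pixels, the lamp at (307,287), dosimeter (304,353), lid (397,322), case (515,333) and button (418,235). The scene view matches: lamp (422,392), dosimeter (491,364), lid (404,316), case (359,238), button (309,314).

```bash
cat > h.py <<'E'
import numpy as np, cv2
from scipy.spatial.transform import Rotation as R
def cloud(c,T=None):
    T=c["world_from_camera"] if T is None else T
    v,u=np.mgrid[:384,:512]; K=c["mtx"]; z=c["range_z"]
    P=np.stack([(u-K[0,2])/K[0,0]*z,(v-K[1,2])/K[1,1]*z,z],-1)@T[:3,:3].T+T[:3,3]
    P[z<=0]=np.nan; return P
def tool_T(o):
    T=np.eye(4);T[:3,:3]=R.from_euler("xyz",o["tool_rot"],degrees=True).as_matrix();T[:3,3]=o["tool_pos"];return T
def rect(P,cx,cy,r,z0,z1):
    m=(P[...,2]>z0)&(P[...,2]<z1)&(abs(P[...,0]-cx)<r)&(abs(P[...,1]-cy)<r)
    q=P[m]; (x,y),(w,h),a=cv2.minAreaRect((q[:,:2]*1000).astype(np.float32))
    if w<h: w,h,a=h,w,a+90
    return m,dict(c=(round(x,1),round(y,1)),size=(round(w,1),round(h,1)),long=round((a+90)%180-90,1),z=np.round(np.percentile(q[:,2],[5,50,95])*1000,1).tolist(),n=len(q))
E
python3 - <<'E'
from h import *
t=np.load("pics/top0.npz");s=np.load("pics/scene0.npz");P=cloud(t);S=cloud(s)
print("table z",np.nanmedian(P[250:270,215:240,2]),np.nanmedian(S[200:215,290:310,2]))
for n,(u,v),r,a,b in[("lamp",(307,287),.06,.015,.06),("dosi",(304,353),.06,.015,.05),("lid",(397,322),.14,.008,.03),("handle",(397,322),.06,.035,.06),("case",(515,333),.14,.055,.09),("button",(418,235),.03,.066,.1),("control",(418,232),.11,.045,.062)]:
    p=P[int(v*.64),int(u*.64)]
    for nm,C in(("top",P),("scene",S)):
        print(n,nm,rect(C,p[0],p[1],r,a,b)[1])
E
```

```text
table z -0.0009939724394083527 0.0005882058079439978
lamp top {'c': (567.9, 210.6), 'size': (73.2, 39.8), 'long': 15.4, 'z': [23.6, 35.1, 42.2], 'n': 202}
lamp scene {'c': (568.2, 214.9), 'size': (72.6, 40.1), 'long': 13.4, 'z': [19.2, 35.6, 41.0], 'n': 320}
dosi top {'c': (405.2, 212.2), 'size': (73.5, 46.5), 'long': 30.8, 'z': [24.0, 30.7, 36.2], 'n': 256}
dosi scene {'c': (406.1, 216.6), 'size': (76.7, 47.2), 'long': 31.7, 'z': [18.4, 31.7, 35.3], 'n': 316}
lid top {'c': (480.5, -8.6), 'size': (275.5, 264.4), 'long': 89.8, 'z': [9.7, 15.6, 21.3], 'n': 2224}
lid scene {'c': (488.5, -16.7), 'size': (201.6, 201.0), 'long': -8.3, 'z': [12.4, 16.1, 20.0], 'n': 1847}
handle top {'c': (490.0, -4.2), 'size': (80.1, 15.8), 'long': -9.2, 'z': [38.8, 45.2, 51.1], 'n': 94}
handle scene {'c': (490.5, -0.2), 'size': (78.5, 21.8), 'long': -9.9, 'z': [37.6, 44.4, 48.8], 'n': 120}
case top {'c': (462.9, -284.3), 'size': (205.0, 172.7), 'long': 6.4, 'z': [57.3, 65.3, 75.2], 'n': 669}
case scene {'c': (460.6, -275.9), 'size': (206.1, 177.1), 'long': 6.2, 'z': [56.3, 64.5, 73.6], 'n': 667}
button top {'c': (685.6, -51.4), 'size': (43.8, 43.7), 'long': -70.2, 'z': [66.6, 72.8, 80.3], 'n': 92}
button scene {'c': (688.1, -43.0), 'size': (43.5, 39.8), 'long': -13.0, 'z': [66.8, 72.7, 78.3], 'n': 106}
control top {'c': (730.0, -49.6), 'size': (214.5, 148.1), 'long': -89.8, 'z': [48.4, 54.3, 60.0], 'n': 1298}
control scene {'c': (724.7, -48.8), 'size': (184.7, 137.6), 'long': -89.7, 'z': [50.2, 54.8, 58.7], 'n': 1245}
```

```bash
cat >> h.py <<'E'
def plan(tx,ty,tz,yaw,o=None):
    """print shifts to reach target; turn first, then shift along turned axes (units: shares)"""
    from cell import env
    o=o or env.get_obs(); p=np.array(o["tool_pos"]); ps=o["tool_rot"][2]
    dyaw=-((yaw-ps+180)%360-180)   # about tool z (down)
    d=np.array([tx,ty,tz])-p; a=np.radians(yaw); c,s=np.cos(a),np.sin(a)
    print("at",np.round(p*1000,1),round(ps,2),"| turn",round(dyaw/45,3),"| x,y,z",np.round([(d[0]*c+d[1]*s)/.02,(d[0]*s-d[1]*c)/.02,-d[2]/.02],2))
def wrist(name):
    from cell import env,read_camera
    o=env.get_obs(); c=read_camera("wrist"); T=tool_T(o)@c["T_tool_cam"]
    np.savez(f"pics/{name}.npz",**c,T=T); cv2.imwrite(f"pics/{name}.png",c["color"][:,:,::-1]); return c,T
E
python3 -m jog '[[1,0,0,0,0.153],[1,0,0,0,0.153],[1,0.9,-1,-0.2,0],[1,0.9,-1,-0.2,0],[1,0.9,-1,-0.2,0],[1,0.9,-1,-0.2,0],[1,0.9,-1,-0.2,0],[1,0.9,-1,-0.2,0],[1,0.9,-1,-0.2,0],[1,0.9,-1,-0.2,0],[1,0.9,-1,-0.2,0],[1,0.9,-1,-0.2,0]]'
python3 -m jog '[[1,0.9,-1,-0.2,0],[1,0.9,-1,-0.2,0],[1,0.9,-1,-0.2,0],[1,0.9,-1,-0.2,0],[1,0.9,-1,-0.2,0],[1,0,0,0,0],[1,0,0,0,0]]'
python3 - <<'E'
from h import *
c,T=wrist("w_case")
print(np.round(c["T_tool_cam"],3),c["mtx"]); plan(.462,-.281,.3,6.4)
P=cloud(c,T)
print(rect(P,.462,-.281,.14,.056,.09)[1])
E
```

```text
time_s: 1.1
tool_pos: [0.3814, -0.3897, 0.2793]
tool_rot: [-180.0, 0.0, 6.4]
force: [-0.0, 0.3, 0.5]
grip_width: 0.0872
grasp_force: 0.0
time_s: 1.68
tool_pos: [0.4601, -0.2798, 0.2995]
tool_rot: [-180.0, 0.0, 6.7]
force: [-0.1, 0.4, 0.1]
grip_width: 0.0867
grasp_force: 0.0
[[ 0.    -0.954 -0.3    0.084]
 [ 1.     0.    -0.001 -0.001]
 [ 0.001 -0.3    0.954 -0.145]
 [ 0.     0.     0.     1.   ]] [[285.74091547   0.         255.36192487]
 [  0.         285.74091547 188.13830947]
 [  0.           0.           1.        ]]
at [ 459.  -281.5  299.2] 6.5 | turn 0.002 | x,y,z [ 0.15 -0.01 -0.04]
{'c': (464.4, -283.2), 'size': (203.7, 169.2), 'long': 6.7, 'z': [60.0, 64.9, 73.1], 'n': 4681}
```

View pics/w_case.png

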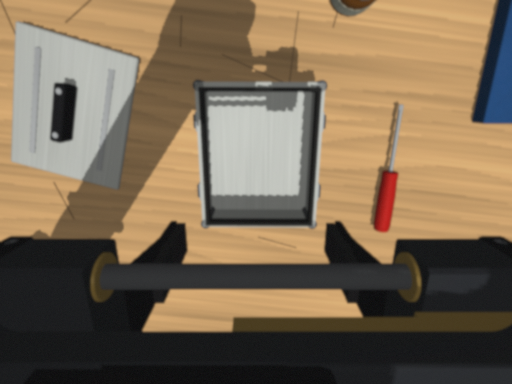

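The wrist picture shows the case mouth centred near (260,152), the black frame raised all round, the lid at (75,105) and the screwdriver at (388,165). I refine the case from the black frame (plane z=72 mm) and also look at the lid on the way.

```bash
cat >> h.py <<'E'
def rays(c,T,uv,z):
    uv=np.asarray(uv,float).reshape(-1,2); K=c["mtx"]
    d=np.c_[(uv[:,0]-K[0,2])/K[0,0],(uv[:,1]-K[1,2])/K[1,1],np.ones(len(uv))]@T[:3,:3].T
    return (T[:3,3]+d*((z-T[2,3])/d[:,2])[:,None])[:,:2]*1000
def mrect(c,T,mask,z):
    m=cv2.morphologyEx(mask.astype(np.uint8),cv2.MORPH_OPEN,np.ones((2,2)))
    cs,_=cv2.findContours(m,cv2.RETR_EXTERNAL,cv2.CHAIN_APPROX_NONE); k=max(cs,key=cv2.contourArea).reshape(-1,2)
    (x,y),(w,h),a=cv2.minAreaRect(rays(c,T,k,z).astype(np.float32))
    if w<h: w,h,a=h,w,a+90
    return dict(c=(round(x,1),round(y,1)),size=(round(w,1),round(h,1)),long=round((a+90)%180-90,1),uv=k.mean(0).round())
E
python3 - <<'E'
from h import *
d=np.load("pics/w_case.npz");T=d["T"];g=d["color"].astype(int)
m=np.zeros((384,512),bool); m[85:228,195:325]=1
dark=(g.max(2)<75)&m
# restrict to frame ring (depth-high or dark connected)
print("dark outer @72",mrect(d,T,dark,.072))
P=cloud(d,T)
for a in(.066,.068,.070): print(a,rect(P,.462,-.283,.12,a,.09)[1])
# rim: bright pixels between ring and table -> per-side depth-step edges at rim height
m2,_=rect(P,.462,-.283,.12,.05,.09)
print("rim mask @62",mrect(d,T,m2,.062))
E
```

```text
dark outer @72 {'c': (464.8, -283.7), 'size': (185.6, 151.9), 'long': 6.7, 'uv': array([259., 154.])}
0.066 {'c': (464.4, -283.2), 'size': (186.7, 152.3), 'long': 6.5, 'z': [67.5, 72.0, 73.4], 'n': 2282}
0.068 {'c': (464.4, -283.2), 'size': (186.7, 152.3), 'long': 6.5, 'z': [69.7, 72.1, 73.4], 'n': 2115}
0.07 {'c': (464.4, -283.2), 'size': (186.7, 152.3), 'long': 6.5, 'z': [70.8, 72.2, 73.4], 'n': 1985}
rim mask @62 {'c': (463.1, -284.6), 'size': (204.1, 169.4), 'long': 6.7, 'uv': array([260., 153.])}
```

```bash
python3 -m jog '[[1,0.1,-1,0,0.15],[1,0.1,-1,0,0.15],[1,0.1,-1,0,0],[1,0.1,-1,0,0],[1,0.1,-1,0,0],[1,0.1,-1,0,0],[1,0.1,-1,0,0],[1,0.1,-1,0,0],[1,0.1,-1,0,0],[1,0.1,-1,0,0],[1,0,-1,0,0],[1,0,-1,0,0]]'
python3 -m jog '[[1,0,-1,0,0],[1,0,-1,0,0],[1,0,0,0,0],[1,0,0,0,0]]'
python3 - <<'E'
from h import *
c,T=wrist("w_lid"); P=cloud(c,T)
print("handle",rect(P,.49,-.003,.06,.036,.06)[1])
p=rays(c,T,[[0,0]],0)
m,r=rect(P,.49,-.003,.135,.009,.03); print(r); print("lid@16",mrect(c,T,m,.016))
plan(.49,.21,.3,20)
E
```

```text
time_s: 2.73
tool_pos: [0.5011, -0.0461, 0.2991]
tool_rot: [180.0, 0.0, -7.2]
force: [-0.4, 0.3, 0.5]
grip_width: 0.0873
grasp_force: 0.0
time_s: 3.07
tool_pos: [0.5062, -0.006, 0.2992]
tool_rot: [180.0, 0.0, -7.1]
force: [-1.0, 0.1, -0.1]
grip_width: 0.0867
grasp_force: 0.0
handle {'c': (492.7, -3.9), 'size': (79.9, 16.0), 'long': -9.5, 'z': [43.7, 46.0, 47.5], 'n': 607}
{'c': (492.6, -3.8), 'size': (199.8, 165.1), 'long': -9.5, 'z': [14.9, 16.3, 17.8], 'n': 13044}
lid@16 {'c': (491.3, -5.3), 'size': (199.2, 164.1), 'long': -9.5, 'uv': array([257., 160.])}
at [506.2  -7.1 299.2] -7.16 | turn -0.604 | x,y,z [  2.95 -10.48  -0.04]
```

```bash
python3 -m jog '[[1,0,0,0,-0.15],[1,0,0,0,-0.15],[1,0,0,0,-0.15],[1,0,0,0,-0.15],[1,0,-1,0,-0.05],[1,0,-1,0,0],[1,0,-1,0,0],[1,0,-1,0,0],[1,0,-1,0,0],[1,0,-1,0,0],[1,0,-1,0,0],[1,0,-1,0,0]]'
python3 -m jog '[[1,0,-1,0,0],[1,0,-1,0,0],[1,0,-1,0,0],[1,0,-0.7,0,0],[1,0,0,0,0],[1,0,0,0,0]]'
python3 - <<'E'
from h import *
c,T=wrist("w_ins"); P=cloud(c,T)
m,r=rect(P,.406,.213,.06,.012,.05);print("dosi",r,mrect(c,T,m,.03))
m,r=rect(P,.568,.212,.06,.012,.06);print("lamp",r,mrect(c,T,m,.03))
print("block top",rect(P,.568,.212,.06,.0375,.06)[1])
plan(.406,.213,.1,31)
E
```

```text
time_s: 4.12
tool_pos: [0.4462, 0.1428, 0.2994]
tool_rot: [180.0, 0.0, 22.0]
force: [-0.0, -0.3, -0.5]
grip_width: 0.0869
grasp_force: 0.0
time_s: 4.62
tool_pos: [0.4188, 0.2109, 0.2995]
tool_rot: [179.9, 0.0, 22.2]
force: [0.9, -0.6, 0.2]
grip_width: 0.0873
grasp_force: 0.0
dosi {'c': (407.9, 212.9), 'size': (74.5, 45.8), 'long': 29.8, 'z': [28.2, 32.3, 34.2], 'n': 1520} {'c': (408.5, 211.7), 'size': (75.6, 45.7), 'long': 30.1, 'uv': array([252., 163.])}
lamp {'c': (570.6, 211.1), 'size': (72.2, 40.0), 'long': 14.5, 'z': [26.7, 37.3, 40.7], 'n': 1740} {'c': (569.7, 209.7), 'size': (74.0, 41.6), 'long': 14.9, 'uv': array([299.,  54.])}
block top {'c': (568.7, 210.5), 'size': (64.5, 35.9), 'long': 14.0, 'z': [37.6, 38.8, 41.3], 'n': 801}
at [419.2 210.1 299.4] 22.06 | turn -0.199 | x,y,z [-0.49 -0.46  9.97]
```

View pics/w_ins.png

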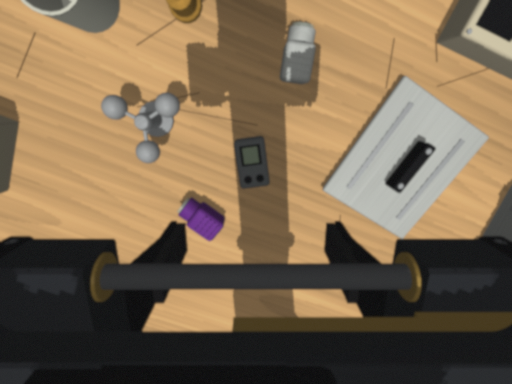

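The wrist picture shows the dosimeter at (252,163), display end up; the lamp at (298,52) with its barrel pointing up (+x); a purple decoy at (203,220) and the anemometer at (145,120), both clear of the grasp.

```bash
python3 -m jog '[[1,0,0,1,-0.088],[1,0,0,1,-0.088],[1,-0.4,-0.36,1,0],[1,0,0,1,0],[1,0,0,1,0],[1,0,0,1,0],[1,0,0,1,0],[1,0,0,1,0],[1,0,0,1,0],[1,0,0,1,0],[1,0,0,0.5,0],[1,0,0,0,0]]'
python3 -c "
from h import *
plan(.4082,.2125,.024,30)"
```

```text
time_s: 5.67
tool_pos: [0.4071, 0.2117, 0.0873]
tool_rot: [-179.9, 0.3, 30.0]
force: [-1.4, 0.8, 0.1]
grip_width: 0.0873
grasp_force: 0.0
at [407.1 211.7  87.3] 29.98 | turn -0.0 | x,y,z [ 0.07 -0.01  3.16]
```

```bash
python3 -m jog '[[1,0.05,0,1,0],[1,0,0,1,0],[1,0,0,0.7,0],[1,0,0,0.4,0],[1,0,0,0,0],[0.4,0,0,0,0],[0.4,0,0,0,0],[0.4,0,0,0,0],[0.4,0,0,0,0],[0.4,0,0,0,0],[0.4,0,0,0,0],[0.4,0,0,0,0]]' 25
```

```text
time_s: 6.67
tool_pos: [0.4092, 0.2144, 0.0277]
tool_rot: [180.0, -0.0, 30.1]
force: [0.6, -0.2, 0.6]
grip_width: 0.0481
grasp_force: 0.0
```

```bash
python3 -m jog '[[0.4,0,0,0,0],[0.4,0,0,0,0],[0.4,0,0,0,0],[0.4,0,0,-0.4,0],[0.4,0,0,-0.8,0],[0.4,0,0,-1,0.13],[0.4,0,0,-1,0.13],[0.4,0,0,-1,0.13],[0.4,0,0,-1,0.13],[0.4,0,0,-1,0],[0.4,0,0,-1,0],[0.4,0,0,-1,0]]' 25
python3 -m jog '[[0.4,0.3,0.5,0,0],[0.4,0.4,1,0,0],[0.4,0.4,1,0,0],[0.4,0.4,1,0,0],[0.4,0.4,1,0,0],[0.4,0.4,1,0,0],[0.4,0.3,1,0,0],[0.4,0.2,1,0,0],[0.4,0,1,0,0],[0.4,0,1,0,0],[0.4,0,1,0,0],[0.4,0,1,0,0]]'
python3 -m jog '[[0.4,-0.2,1,0,0],[0.4,-0.4,1,0,0],[0.4,-0.4,1,0,0],[0.4,-0.4,1,0,0],[0.4,-0.5,1,0,0],[0.4,-0.5,1,0,0],[0.4,-0.5,1,0,0],[0.4,-0.5,1,0,0],[0.4,-0.5,1,0,0],[0.4,-0.5,1,0,0],[0.4,-0.3,1,0,0],[0.4,0,0.5,0,0]]'
python3 -c "
from h import *
wrist('w_d1'); plan(.4217,-.2882,.0345,6.6)"
```

```text
time_s: 7.67
tool_pos: [0.4084, 0.2146, 0.1926]
tool_rot: [180.0, 0.0, 6.8]
force: [0.2, 0.1, -0.4]
grip_width: 0.0458
grasp_force: 25.0
time_s: 8.67
tool_pos: [0.491, -0.0091, 0.1903]
tool_rot: [-180.0, 0.1, 6.7]
force: [1.0, 0.3, -2.0]
grip_width: 0.0459
grasp_force: 25.0
time_s: 9.67
tool_pos: [0.4228, -0.2503, 0.1903]
tool_rot: [180.0, 0.1, 6.5]
force: [-0.2, -1.0, -2.5]
grip_width: 0.0457
grasp_force: 25.0
at [ 423.8 -251.   190.5] 6.42 | turn -0.004 | x,y,z [-0.32  1.84  7.8 ]
```

View pics/w_d1.png

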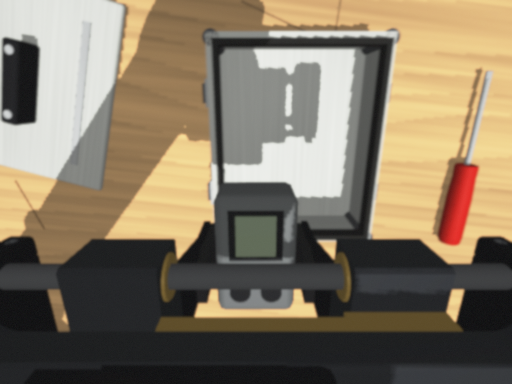

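The picture shows the dosimeter firmly held, level in the jaws at (256,245), with the empty case beyond it.

```bash
python3 -m jog '[[0.4,-0.15,0.9,0,0],[0.4,-0.15,0.9,0,0],[0.4,0,0.06,0,0],[0.4,0,0,0.5,0],[0.4,0,0,1,0],[0.4,0,0,1,0],[0.4,0,0,1,0],[0.4,0,0,1,0],[0.4,0,0,0.8,0],[0.4,0,0,0.5,0],[0.4,0,0,0,0],[0.4,0,0,0,0]]'
python3 -c "
from h import *
wrist('w_d2');plan(.4217,-.2882,.0345,6.6)"
```

```text
time_s: 10.72
tool_pos: [0.4236, -0.2834, 0.0751]
tool_rot: [-179.9, 0.0, 6.8]
force: [0.5, 0.1, -1.4]
grip_width: 0.0458
grasp_force: 25.0
at [ 424.1 -284.1   76. ] 6.76 | turn 0.004 | x,y,z [-0.14  0.19  2.07]
```

View pics/w_d2.png

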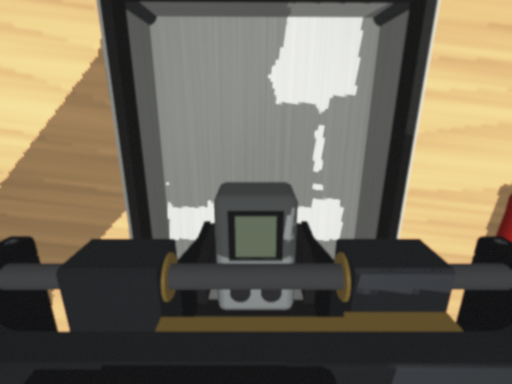

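The dosimeter is at (256,245), centred across the case opening; lowering.

```bash
python3 -m jog '[[0.4,-0.1,0.2,0.4,0],[0.4,0,0,0.5,0],[0.4,0,0,0.5,0],[0.4,0,0,0.3,0],[0.4,0,0,0.2,0],[0.4,0,0,0,0],[0.4,0,0,0,0]]'
python3 -c "
from h import *
for i in range(1): plan(.4217,-.2882,.0345,6.6)"
```

```text
time_s: 11.35
tool_pos: [0.4219, -0.2886, 0.0372]
tool_rot: [-180.0, 0.0, 6.7]
force: [-0.3, -0.7, -1.6]
grip_width: 0.0461
grasp_force: 25.0
at [ 421.9 -288.6   37.2] 6.72 | turn 0.003 | x,y,z [-0.01 -0.02  0.14]
```

```bash
python3 -m jog '[[0.4,0,0,0.08,0],[0.4,0,0,0.06,0],[0.4,0,0,0,0],[0.4,0,0,0,0]]'
python3 -m jog '[[0.4,0,0,0.04,0],[0.4,0,0,0.03,0],[0.4,0,0,0,0]]'
```

```text
time_s: 11.68
tool_pos: [0.4221, -0.2888, 0.0349]
tool_rot: [180.0, -0.0, 6.7]
force: [-0.9, -0.2, -1.5]
grip_width: 0.0461
grasp_force: 25.0
time_s: 11.93
tool_pos: [0.4221, -0.2889, 0.0337]
tool_rot: [180.0, -0.0, 6.7]
force: [0.2, 0.3, 1.3]
grip_width: 0.0456
grasp_force: 25.0
```

```bash
python3 -m jog '[[0.75,0,0,0,0],[0.75,0,0,0,0],[0.75,0,0,0,0],[0.75,0,0,0,0],[0.75,0,0,0,0],[0.75,0,0,-0.5,0],[0.75,0,0,-1,0],[0.75,0,0,-1,0],[0.75,0,0,-1,0],[0.75,0,0,-1,0],[0.75,0,0,-1,0],[0.75,0,0,-1,0]]'
python3 -m jog '[[0.8,0.2,-0.5,-0.6,0],[0.8,0.4,-1,-0.6,0],[0.8,0.4,-1,0,0],[0.8,0.4,-1,0,0],[0.8,0.4,-1,0,0],[0.8,0.4,-1,0,0],[0.8,0.4,-1,0,0],[0.8,0.4,-1,0,0],[0.8,0.4,-1,0,0],[0.8,0.4,-1,0,0],[0.8,0.4,-1,0,0],[0.8,0.4,-1,0,0]]'
python3 -m jog '[[0.8,0.4,-1,0,0],[0.8,0.4,-1,0,0],[0.8,0.4,-1,0,0],[0.8,0.4,-1,0,0],[0.8,0.4,-1,0,0],[0.8,0.4,-1,0,0],[0.8,0.4,-1,0,0],[0.8,0.4,-1,0,0],[0.8,0.4,-1,0,0],[0.8,0.4,-1,0,0],[0.8,0.4,-1,0,-0.085],[0.8,0,0,0,-0.085]]'
python3 -m jog '[[0.8,0,0,0,0],[0.8,0,0,0,0]]'
python3 - <<'E'
from h import *
c,T=wrist("w_l1"); P=cloud(c,T)
m,r=rect(P,.5703,.2107,.06,.015,.06);print("lamp",r,mrect(c,T,m,.03))
plan(.5592,.2078,.026,14.5)
E
```

```text
time_s: 12.93
tool_pos: [0.422, -0.2887, 0.1652]
tool_rot: [180.0, -0.0, 6.7]
force: [-0.3, -0.5, -0.2]
grip_width: 0.0654
grasp_force: 0.0
time_s: 13.93
tool_pos: [0.4863, -0.0475, 0.1876]
tool_rot: [180.0, 0.0, 6.8]
force: [-0.4, 0.5, -0.6]
grip_width: 0.0696
grasp_force: 0.0
time_s: 14.93
tool_pos: [0.5471, 0.1856, 0.1878]
tool_rot: [-179.8, -0.1, 14.9]
force: [-1.5, 0.6, -0.2]
grip_width: 0.0695
grasp_force: 0.0
time_s: 15.1
tool_pos: [0.5476, 0.1795, 0.1872]
tool_rot: [180.0, 0.0, 14.3]
force: [0.4, -0.7, 0.5]
grip_width: 0.0693
grasp_force: 0.0
lamp {'c': (570.6, 211.1), 'size': (72.4, 39.5), 'long': 14.2, 'z': [27.5, 37.3, 40.6], 'n': 2409} {'c': (569.6, 210.0), 'size': (73.2, 39.8), 'long': 14.1, 'uv': array([234., 151.])}
at [547.8 178.8 187.2] 14.24 | turn -0.006 | x,y,z [ 0.92 -1.26  8.06]
```

View pics/w_l1.png

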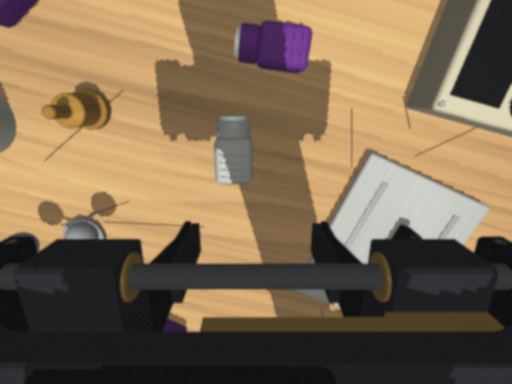

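The lamp is at (234,150), barrel up; plug (90,108) and purple decoy (275,45) are well clear.

```bash
python3 -m jog '[[0.8,0.46,-0.63,0,0],[0.8,0.46,-0.63,0.5,0],[0.8,0,0,1,0],[0.8,0,0,1,0],[0.8,0,0,1,0],[0.8,0,0,1,0],[0.8,0,0,1,0],[0.8,0,0,0.5,0],[0.8,0,0,0,0],[0.8,0,0,0,0]]'
python3 -c "
from h import *
plan(.5592,.2078,.026,14.2)"
```

```text
time_s: 15.98
tool_pos: [0.5597, 0.2076, 0.0675]
tool_rot: [180.0, 0.0, 14.3]
force: [0.2, 0.2, 1.1]
grip_width: 0.0696
grasp_force: 0.0
at [559.7 207.6  67.5] 14.28 | turn 0.002 | x,y,z [-0.02 -0.01  2.07]
```

```bash
python3 -m jog '[[0.8,0,0,0.8,0],[0.8,0,0,0.7,0],[0.8,0,0,0.4,0],[0.8,0,0,0.17,0],[0.3,0,0,0,0],[0.3,0,0,0,0],[0.3,0,0,0,0],[0.3,0,0,0,0],[0.3,0,0,0,0],[0.3,0,0,0,0],[0.3,0,0,0,0],[0.3,0,0,0,0]]' 35
```

```text
time_s: 16.98
tool_pos: [0.56, 0.2082, 0.0264]
tool_rot: [180.0, -0.0, 14.4]
force: [0.2, -0.6, 2.6]
grip_width: 0.0398
grasp_force: 35.0
```

```bash
python3 -m jog '[[0.3,0,0,-0.4,0],[0.3,0,0,-0.8,0],[0.3,0,0,-1,0],[0.3,0,0,-1,0.087],[0.3,0,0,-1,0.087],[0.3,0,0,-1,0],[0.3,0,0,-1,0],[0.3,0,0,-1,0],[0.3,0,0,-1,0],[0.3,-0.1,0.5,0,0],[0.3,-0.2,1,0,0],[0.3,-0.25,1,0,0]]'
python3 -m jog '[[0.3,-0.25,1,0,0],[0.3,-0.25,1,0,0],[0.3,-0.25,1,0,0],[0.3,-0.25,1,0,0],[0.3,-0.25,1,0,0],[0.3,-0.25,1,0,0],[0.3,-0.25,1,0,0],[0.3,-0.25,1,0,0],[0.3,-0.25,1,0,0],[0.3,-0.25,1,0,0],[0.3,-0.25,1,0,0],[0.3,-0.25,1,0,0]]'
python3 -m jog '[[0.3,-0.25,1,0,0],[0.3,-0.25,1,0,0],[0.3,-0.25,1,0,0],[0.3,-0.25,1,0,0],[0.3,-0.25,1,0,0],[0.3,-0.25,1,0,0],[0.3,-0.25,1,0,0],[0.3,-0.25,1,0,0],[0.3,-0.25,0.7,0,0],[0.3,-0.2,0.5,0,0],[0.3,0,0,0,0],[0.3,0,0,0,0]]'
python3 -c "
from h import *
plan(.4966,-.2796,.0325,6.6)"
```

```text
time_s: 17.98
tool_pos: [0.5535, 0.1566, 0.1888]
tool_rot: [180.0, 0.1, 6.7]
force: [0.2, 0.1, -4.5]
grip_width: 0.0399
grasp_force: 35.0
time_s: 18.98
tool_pos: [0.5204, -0.0896, 0.1882]
tool_rot: [-180.0, 0.2, 6.5]
force: [0.4, -0.6, -3.2]
grip_width: 0.0398
grasp_force: 35.0
time_s: 19.98
tool_pos: [0.4935, -0.2762, 0.1889]
tool_rot: [-179.9, 0.1, 6.5]
force: [-0.4, 1.0, -3.5]
grip_width: 0.0402
grasp_force: 35.0
at [ 493.5 -276.2  188.9] 6.47 | turn -0.003 | x,y,z [0.13 0.19 7.82]
```

```bash
python3 -m jog '[[0.3,0.13,0.19,0,0],[0.3,0,0,0.5,0],[0.3,0,0,1,0],[0.3,0,0,1,0],[0.3,0,0,1,0],[0.3,0,0,1,0],[0.3,0,0,0.8,0],[0.3,0,0,0.5,0],[0.3,0,0,0,0],[0.3,0,0,0,0]]'
python3 - <<'E'
from h import *
c,T=wrist("w_l2");plan(.4966,-.2796,.0325,6.6)
P=cloud(c,T); m,r=rect(P,.464,-.283,.12,.068,.09);print(r,mrect(c,T,m,.072))
E
```

```text
time_s: 20.82
tool_pos: [0.4975, -0.2792, 0.0736]
tool_rot: [-180.0, 0.0, 6.6]
force: [0.4, -0.5, -3.8]
grip_width: 0.0401
grasp_force: 35.0
at [ 498.2 -279.7   74.6] 6.57 | turn -0.001 | x,y,z [-0.08 -0.01  2.1 ]
{'c': (515.8, -277.3), 'size': (153.5, 84.6), 'long': -83.5, 'z': [70.0, 78.1, 86.9], 'n': 12901} {'c': (516.4, -276.6), 'size': (69.3, 56.3), 'long': -83.4, 'uv': array([256., 224.])}
```

View pics/w_l2.png

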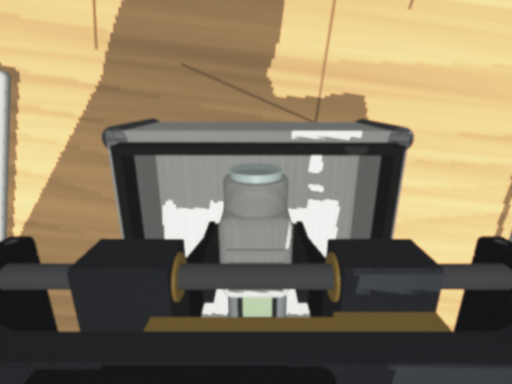

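The lamp at (256,220) is centred in the mouth, barrel clear of the front frame, the dosimeter visible behind at (257,305). Lowering.

```bash
python3 -m jog '[[0.3,-0.04,0,0.4,0],[0.3,0,0,0.5,0],[0.3,0,0,0.5,0],[0.3,0,0,0.3,0],[0.3,0,0,0.15,0],[0.3,0,0,0.1,0],[0.3,0,0,0,0],[0.3,0,0,0,0]]'
python3 -m jog '[[0.3,0,0,0.05,0],[0.3,0,0,0.03,0],[0.3,0,0,0,0]]'
```

```text
time_s: 21.53
tool_pos: [0.4969, -0.28, 0.0351]
tool_rot: [180.0, -0.0, 6.5]
force: [-0.3, -0.5, -2.9]
grip_width: 0.04
grasp_force: 35.0
time_s: 21.78
tool_pos: [0.4968, -0.2801, 0.0335]
tool_rot: [180.0, -0.0, 6.5]
force: [-1.1, 0.3, -3.5]
grip_width: 0.0398
grasp_force: 35.0
```

```bash
python3 -m jog '[[0.3,0,0,0.04,0],[0.3,0,0,0.03,0],[0.3,0,0,0,0]]'
```

```text
time_s: 22.03
tool_pos: [0.4968, -0.2801, 0.0324]
tool_rot: [180.0, -0.0, 6.5]
force: [-0.8, -0.4, 0.4]
grip_width: 0.0398
grasp_force: 35.0
```

```bash
python3 -m jog '[[0.7,0,0,0,0],[0.7,0,0,0,0],[0.7,0,0,0,0],[0.7,0,0,0,0],[0.7,0,0,0,0],[0.7,0,0,-0.5,0],[0.7,0,0,-1,0],[0.7,0,0,-1,0],[0.7,0,0,-1,0],[0.7,0,0,-1,0],[0.7,0,0,-1,0],[0.7,0,0,-1,0]]'
python3 -m jog '[[0.7,-0.5,0,-1,0],[0.7,-0.5,0,-1,0],[0.7,-0.5,0,-1,0],[0.7,-0.3,0,-1,0],[0.7,0,0,-1,0],[0.7,0,0,-1,0],[0.7,0,0,-0.5,0],[0.7,0,0,0,0],[0.7,0,0,0,0]]'
python3 - <<'E'
from h import *
c,T=wrist("w_case2");P=cloud(c,T)
m,r=rect(P,.464,-.283,.12,.068,.09);print(r,mrect(c,T,m,.072))
a=np.radians(6.6)
for n,s in(("dosi",-43),("lamp",43)):
    print(n,rect(P,.4644+s*.001*np.cos(a),-.2833+s*.001*np.sin(a),.045,.02,.06)[1])
plan(.4926,-.0038,.12,-9.5)
E
```

```text
time_s: 23.03
tool_pos: [0.4967, -0.2799, 0.1639]
tool_rot: [180.0, -0.0, 6.5]
force: [0.3, 0.4, -0.4]
grip_width: 0.0609
grasp_force: 0.0
time_s: 23.78
tool_pos: [0.461, -0.2839, 0.2921]
tool_rot: [180.0, -0.0, 6.6]
force: [0.2, 0.9, 0.7]
grip_width: 0.0611
grasp_force: 0.0
{'c': (464.2, -283.2), 'size': (187.3, 152.4), 'long': 6.6, 'z': [69.4, 72.2, 73.5], 'n': 2273} {'c': (467.9, -284.0), 'size': (177.7, 152.3), 'long': 6.6, 'uv': array([257., 137.])}
dosi {'c': (417.5, -296.7), 'size': (82.0, 61.4), 'long': 7.7, 'z': [33.7, 38.3, 40.3], 'n': 1561}
lamp {'c': (507.5, -278.1), 'size': (69.7, 40.0), 'long': 6.8, 'z': [35.1, 43.4, 46.8], 'n': 1436}
at [ 460.5 -283.7  291.1] 6.55 | turn 0.357 | x,y,z [ -0.73 -14.07   8.55]
```

View pics/w_case2.png

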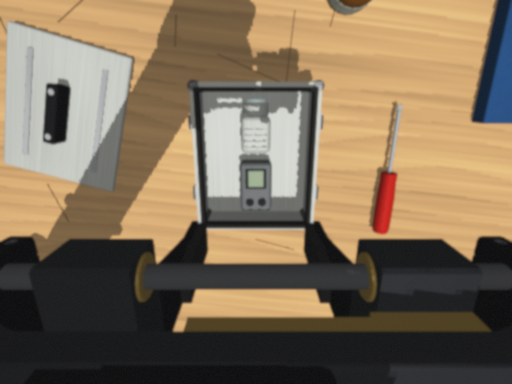

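Both instruments lie in the case, dosimeter at (256,183), lamp at (256,122), clear of the frame; the lid's handle is at (56,112).

```bash
python3 -m jog '[[0.6,0,0,0,0.119],[0.6,0,0,0,0.119],[0.6,0,0,0,0.119],[0.6,-0.1,-1,0,0],[0.6,-0.1,-1,0,0],[0.6,-0.1,-1,0,0],[0.6,-0.1,-1,0,0],[0.6,-0.1,-1,0,0],[0.6,-0.1,-1,0,0],[0.6,-0.1,-1,0.5,0],[0.6,0,-1,0.5,0],[0.6,0,-1,0.5,0]]'
python3 -m jog '[[0.6,0,-1,0.5,0],[0.6,0,-1,0.5,0],[0.6,0,-1,0.5,0],[0.6,0,-1,0.5,0],[0.6,0,-0.8,0.5,0],[0.6,0,0,0,0],[0.6,0,0,0,0],[0.6,0,0,0,0]]'
python3 - <<'E'
from h import *
c,T=wrist("w_lid2");P=cloud(c,T)
print(rect(P,.4926,-.0038,.06,.036,.06)[1]); m,r=rect(P,.4926,-.0038,.135,.009,.03); print(r)
plan(.4926,-.0038,.039,-9.5)
E
```

```text
time_s: 24.83
tool_pos: [0.4761, -0.1031, 0.26]
tool_rot: [-180.0, 0.1, -9.5]
force: [0.3, -0.6, -0.7]
grip_width: 0.0523
grasp_force: 0.0
time_s: 25.5
tool_pos: [0.4924, -0.0106, 0.2114]
tool_rot: [180.0, 0.1, -9.6]
force: [0.5, -0.3, 1.0]
grip_width: 0.0523
grasp_force: 0.0
{'c': (493.6, -3.9), 'size': (78.3, 15.6), 'long': -9.5, 'z': [43.8, 46.1, 47.3], 'n': 970}
{'c': (492.8, -3.9), 'size': (199.2, 165.3), 'long': -9.5, 'z': [15.0, 16.3, 17.7], 'n': 19577}
at [492.6 -10.9 211.8] -9.62 | turn -0.003 | x,y,z [-0.06 -0.35  8.64]
```

```bash
python3 -m jog '[[0.6,0,-0.35,0.5,0],[0.6,0,0,1,0],[0.6,0,0,1,0],[0.6,0,0,1,0],[0.6,0,0,1,0],[0.6,0,0,1,0],[0.6,0,0,0.5,0],[0.6,0,0,0,0],[0.6,0,0,0,0]]'
python3 -c "
from h import *
plan(.4928,-.0038,.039,-9.5)"
```

```text
time_s: 26.3
tool_pos: [0.4939, -0.0027, 0.0919]
tool_rot: [-180.0, 0.0, -9.6]
force: [0.1, 0.0, 0.1]
grip_width: 0.0524
grasp_force: 0.0
at [493.9  -2.7  91.9] -9.55 | turn -0.001 | x,y,z [-0.05  0.06  2.64]
```

```bash
python3 -m jog '[[0.6,-0.04,0.04,1,0],[0.6,0,0,0.8,0],[0.6,0,0,0.5,0],[0.6,0,0,0.3,0],[0,0,0,0,0],[0,0,0,0,0],[0,0,0,0,0],[0,0,0,0,0],[0,0,0,0,0],[0,0,0,0,0],[0,0,0,0,0],[0,0,0,0,0]]' 60
python3 -m jog '[[0,0,0,0,0],[0,0,0,0,0]]'
```

```text
time_s: 27.3
tool_pos: [0.4932, -0.0039, 0.0403]
tool_rot: [179.9, -0.0, -9.5]
force: [-0.5, -2.4, 3.9]
grip_width: 0.0158
grasp_force: 60.0
time_s: 27.47
tool_pos: [0.4932, -0.0039, 0.0403]
tool_rot: [179.9, -0.0, -9.5]
force: [-1.4, -2.5, 5.8]
grip_width: 0.0152
grasp_force: 60.0
```

```bash
python3 -m jog '[[0,0,0,-0.2,0],[0,0,0,-0.4,0],[0,0,0,-0.7,0],[0,0,0,-0.8,0],[0,0,0,-0.8,0],[0,0,0,-0.8,0],[0,0,0,-0.8,0],[0,0,0,-0.6,-0.06],[0,0,0,-0.4,-0.1],[0,0,0,0,-0.1],[0,0,0,0,-0.098],[0,0,0,0,0]]' 60
python3 -m jog '[[0,-0.1,0.4,0,0],[0,-0.2,0.8,0,0],[0,-0.2,0.9,0,0],[0,-0.2,0.9,0,0],[0,-0.2,0.9,0,0],[0,-0.2,0.9,0,0],[0,-0.2,0.9,0,0],[0,-0.2,0.9,0,0],[0,-0.2,0.9,0,0],[0,-0.2,0.9,0,0],[0,-0.2,0.9,0,0],[0,-0.2,0.9,0,0]]'
python3 -m jog '[[0,-0.2,0.9,0,0],[0,-0.2,0.9,0,0],[0,-0.2,0.8,0,0],[0,-0.1,0.6,0,0],[0,-0.1,0.3,0,0],[0,0,0,0,0],[0,0,0,0,0],[0,0,0,0,0]]'
python3 - <<'E'
from h import *
plan(.4643,-.2833,.12,6.6)
c,T=wrist("w_lid3");P=cloud(c,T); o=__import__("cell").env.get_obs()
x,y,z=o["tool_pos"]
m,r=rect(P,x,y,.13,z-.039+.016-.015,z-.039+.016+.02); print(r)
a=P[m]; 
A=np.c_[a[:,:2]-[x,y],np.ones(len(a))]; f=np.linalg.lstsq(A,a[:,2],rcond=None)[0]; print("tilt",np.degrees(f[:2]),f[2],o["wrist_torque"])
E
```

```text
time_s: 28.47
tool_pos: [0.4926, -0.0027, 0.1499]
tool_rot: [-180.0, 0.0, 6.7]
force: [-1.6, 0.1, -3.6]
grip_width: 0.0159
grasp_force: 60.0
time_s: 29.47
tool_pos: [0.4699, -0.2125, 0.1496]
tool_rot: [-180.0, 0.0, 6.4]
force: [0.2, 0.2, -3.2]
grip_width: 0.0158
grasp_force: 60.0
time_s: 30.13
tool_pos: [0.4632, -0.2812, 0.1498]
tool_rot: [-179.9, -0.0, 6.7]
force: [-0.3, -0.5, -2.6]
grip_width: 0.016
grasp_force: 60.0
at [ 463.2 -281.2  149.8] 6.66 | turn 0.001 | x,y,z [0.04 0.11 1.49]
{'c': (478.4, -278.6), 'size': (168.3, 164.5), 'long': 6.7, 'z': [124.5, 125.7, 127.0], 'n': 44629}
tilt [-0.4297308   0.09067161] 0.12620482502340413 [ 0.04707246  0.00132381 -0.06540351]
```

View pics/w_lid3.png

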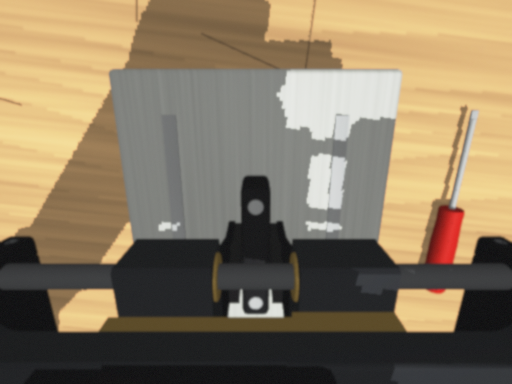

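The lid is held level and square to the case, its far edge at row 70 with the handle at (256,240).

```bash
python3 -m jog '[[0,0.05,0.13,0.3,0],[0,0,0,0.5,0],[0,0,0,0.5,0],[0,0,0,0.3,0],[0,0,0,0.2,0],[0,0,0,0,0],[0,0,0,0,0]]'
python3 -c "
from h import *
plan(.4643,-.2833,.0943,6.6)"
```

```text
time_s: 30.77
tool_pos: [0.464, -0.2849, 0.1136]
tool_rot: [-180.0, 0.0, 6.6]
force: [0.5, -0.1, -3.3]
grip_width: 0.0158
grasp_force: 60.0
at [ 464.  -284.9  113.6] 6.58 | turn -0.0 | x,y,z [ 0.02 -0.08  0.96]
```

```bash
python3 -m jog '[[0,0,-0.04,0,0],[0,0,0,0.1,0],[0,0,0,0.1,0],[0,0,0,0.1,0],[0,0,0,0.05,0],[0,0,0,0,0]]'
python3 -m jog '[[0,0,0,0.05,0],[0,0,0,0.05,0],[0,0,0,0.05,0],[0,0,0,0,0],[0,0,0,0,0]]'
```

```text
time_s: 31.27
tool_pos: [0.4638, -0.2842, 0.1066]
tool_rot: [-180.0, 0.0, 6.6]
force: [-0.6, 0.1, -4.3]
grip_width: 0.016
grasp_force: 60.0
time_s: 31.68
tool_pos: [0.4641, -0.2843, 0.1043]
tool_rot: [180.0, -0.0, 6.6]
force: [-1.8, 0.8, 1.0]
grip_width: 0.0155
grasp_force: 60.0
```

```bash
python3 -m jog '[[0,0,0,0.05,0],[0,0,0,0.05,0],[0,0,0,0.05,0],[0,0,0,0.05,0],[0,0,0,0.05,0],[0,0,0,0.05,0],[0,0,0,0.05,0],[0,0,0,0,0],[0,0,0,0,0]]'
python3 -m jog '[[0,0,0,0.05,0],[0,0,0,0.05,0],[0,0,0,0.04,0],[0,0,0,0,0],[0,0,0,0,0]]'
```

```text
time_s: 32.43
tool_pos: [0.4641, -0.2843, 0.0982]
tool_rot: [180.0, 0.0, 6.6]
force: [-4.4, 1.9, 7.5]
grip_width: 0.0154
grasp_force: 60.0
time_s: 32.85
tool_pos: [0.4641, -0.2844, 0.0954]
tool_rot: [180.0, 0.0, 6.6]
force: [-3.3, 1.0, 6.9]
grip_width: 0.0153
grasp_force: 60.0
```

```bash
python3 -m jog '[[0,0,0,0.04,0],[0,0,0,0.04,0],[0,0,0,0,0],[0,0,0,0,0]]'
python3 -m jog '[[0,0,0,0.04,0],[0,0,0,0.04,0],[0,0,0,0,0],[0,0,0,0,0]]'
```

```text
time_s: 33.18
tool_pos: [0.4641, -0.2843, 0.0943]
tool_rot: [180.0, 0.0, 6.6]
force: [-4.3, 3.0, 10.0]
grip_width: 0.0158
grasp_force: 60.0
time_s: 33.52
tool_pos: [0.4641, -0.2843, 0.0943]
tool_rot: [179.9, 0.0, 6.6]
force: [-8.6, 4.2, 19.6]
grip_width: 0.0154
grasp_force: 60.0
```

```bash
python3 -m jog '[[0,0,0,0.05,0],[0,0,0,0,0],[0,0,0,0,0],[0,0,0,-0.06,0],[0,0,0,-0.05,0],[0,0,0,0,0]]'
python3 -m jog '[[0.4,0,0,0,0],[0.4,0,0,0,0],[0.4,0,0,0,0],[0.4,0,0,-0.3,0],[0.4,0,0,-0.8,0],[0.4,0,0,-1,0],[0.4,0,0,-1,0],[0.4,0,0,-1,0],[0.4,0,0,-1,0],[0.4,0,0,-1,0],[0.4,0,0,-1,0],[0.4,0,0,-1,0]]'
python3 -m jog '[[0.4,0,0,-0.8,0],[0.4,0,0,-0.5,0],[0.4,0,0,0,0],[0.4,0,0,0,0],[0.4,0,0,0,0]]'
python3 - <<'E'
from h import *
c,T=wrist("w_seat");P=cloud(c,T)
m,r=rect(P,.4643,-.2833,.13,.060,.09); print(r)
m=m&(P[...,2]<.078)
import numpy as np
a=P[m];A=np.c_[a[:,:2]-[.4643,-.2833],np.ones(len(a))];f=np.linalg.lstsq(A,a[:,2],rcond=None)[0];print("slope mm/200mm",f[:2]*200,"z",f[2]*1000)
plan(.687,-.048,.25,0)
E
```

```text
time_s: 34.02
tool_pos: [0.4641, -0.2844, 0.0943]
tool_rot: [179.9, 0.0, 6.6]
force: [-5.6, 3.0, 12.4]
grip_width: 0.0156
grasp_force: 60.0
time_s: 35.02
tool_pos: [0.4641, -0.2842, 0.2554]
tool_rot: [180.0, -0.0, 6.6]
force: [0.7, -0.1, -0.0]
grip_width: 0.0347
grasp_force: 0.0
time_s: 35.43
tool_pos: [0.4635, -0.284, 0.2789]
tool_rot: [-179.9, 0.1, 6.6]
force: [0.4, 0.7, -0.4]
grip_width: 0.0351
grasp_force: 0.0
{'c': (465.3, -283.0), 'size': (202.4, 169.3), 'long': 6.6, 'z': [68.9, 70.3, 71.7], 'n': 18656}
slope mm/200mm [-0.37832005  0.02917309] z 70.26011460192865
at [ 463.4 -284.   278.7] 6.58 | turn 0.146 | x,y,z [ 11.18 -11.8    1.44]
```

View pics/w_seat.png

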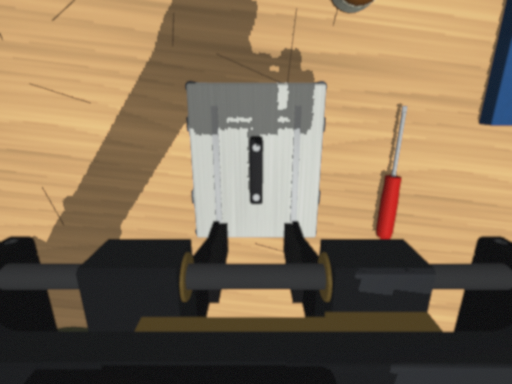

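The lid covers the case squarely at (256,160); its top measures 70.3 mm and level, so it is seated. Next the button (picture budget is used up; only numbers from now).

```bash
python3 -m jog '[[0,0.7,-1,0,0.146],[0,0.7,-1,0,0],[0,0.7,-1,0,0],[0,0.7,-1,0,0],[0,0.7,-1,0,0],[0,0.7,-1,0,0],[0,0.7,-1,0,0],[0,0.7,-1,0,0],[0,0.7,-1,0,0],[0,0.7,-1,0,0],[0,0.7,-1,0,0],[0,0.7,-0.8,0,0]]' 20
python3 -m jog '[[0,0,0,0,0],[0,0,0,0,0],[0,0,0,0,0]]'
cat > b.py <<'E'
from h import *
c,T=wrist("w_btn");P=cloud(c,T);g=c["color"].astype(int)
red=(g[...,0]>90)&(g[...,1]<60)&(g[...,2]<60)&(abs(P[...,0]-.687)<.04)&(abs(P[...,1]+.048)<.04)
cap=red&(P[...,2]>.071)
q=P[cap]; print("red",red.sum(),"cap",len(q),np.median(q,0)); (x,y),r=cv2.minEnclosingCircle((q[:,:2]*1000).astype(np.float32)); print(x,y,r,np.percentile(q[:,2],[5,50,95]))
print(mrect(c,T,cap,.077)); plan(x/1000,y/1000,.12,0)
E
python3 b.py
```

```text
time_s: 36.48
tool_pos: [0.6296, -0.0448, 0.2787]
tool_rot: [-179.9, 0.1, 0.1]
force: [0.5, 0.1, -0.5]
grip_width: 0.0002
grasp_force: 0.0
time_s: 36.73
tool_pos: [0.629, -0.0477, 0.279]
tool_rot: [180.0, 0.1, -0.0]
force: [-0.4, -0.8, -0.5]
grip_width: 0.0004
grasp_force: 0.0
red 542 cap 520 [ 0.69005014 -0.05119923  0.07715667]
689.7454223632812 -51.782875061035156 15.5103178024292 [0.07589589 0.07715667 0.07841305]
{'c': (689.2, -52.4), 'size': (28.8, 28.5), 'long': -0.0, 'uv': array([261., 119.])}
at [628.9 -48.3 279.3] -0.09 | turn -0.002 | x,y,z [3.04 0.18 7.97]
```

```bash
python3 - <<'E'
from h import *
P=cloud(np.load("pics/top0.npz"))
for x in np.arange(.7,.92,.02):
    m=(abs(P[...,0]-x)<.01)&(abs(P[...,1]+.05)<.13); print(round(x,2),np.nanmax(P[m][:,2]).round(3),end=" ")
E
python3 -m jog '[[0,1,0.06,0,0],[0,1,0.06,0,0],[0,0.8,0.05,0,0],[0,0.24,0,0.5,0],[0,0,0,1,0],[0,0,0,1,0],[0,0,0,1,0],[0,0,0,1,0],[0,0,0,1,0],[0,0,0,1,0],[0,0,0,0,0],[0,0,0,0,0]]'
python3 -c "
from h import *
plan(.690,-.0515,.0942,0)"
```

```text
0.7 0.08 0.72 0.063 0.74 0.063 0.76 0.066 0.78 0.008 0.8 0.137 0.82 0.137 0.84 0.136 0.86 0.137 0.88 0.136 0.9 0.137 0.92 0.136 time_s: 37.78
tool_pos: [0.6887, -0.0514, 0.1487]
tool_rot: [180.0, 0.2, -0.1]
force: [-0.2, 0.3, 0.4]
grip_width: 0.0005
grasp_force: 0.0
at [688.7 -51.4 148.7] -0.06 | turn -0.001 | x,y,z [0.06 0.01 2.73]
```

```bash
python3 -m jog '[[0,0.05,0,0.8,0],[0,0,0,0.8,0],[0,0,0,0.6,0],[0,0,0,0.3,0],[0,0,0,0,0],[0,0,0,0.05,0],[0,0,0,0.05,0],[0,0,0,0.05,0],[0,0,0,0.05,0],[0,0,0,0.05,0],[0,0,0,0,0],[0,0,0,0,0]]'
```

```text
time_s: 38.78
tool_pos: [0.6914, -0.0502, 0.0952]
tool_rot: [180.0, -0.0, 0.0]
force: [1.0, 0.2, 0.0]
grip_width: 0.0006
grasp_force: 0.0
```

```bash
python3 -m jog '[[0,0,0,0.05,0],[0,0,0,0.05,0],[0,0,0,0.05,0],[0,0,0,0.05,0],[0,0,0,0.05,0],[0,0,0,0.05,0],[0,0,0,0,0],[0,0,0,0,0]]'
python3 -m jog '[[0,0,0,0.05,0],[0,0,0,0.03,0],[0,0,0,0,0],[0,0,0,0,0]]'
```

```text
time_s: 39.45
tool_pos: [0.6916, -0.0501, 0.0895]
tool_rot: [180.0, -0.0, 0.0]
force: [-1.1, 0.4, 4.6]
grip_width: 0.0004
grasp_force: 2.1
time_s: 39.78
tool_pos: [0.6916, -0.0501, 0.0885]
tool_rot: [180.0, -0.0, 0.0]
force: [-2.3, 0.7, 7.4]
grip_width: 0.0005
grasp_force: 3.8
```

```bash
python3 -m jog '[[0,0,0,0.05,0],[0,0,0,0,0],[0,0,0,0,0]]'
python3 -m jog '[[0,0,0,0.03,0],[0,0,0,0,0],[0,0,0,0,0]]'
```

```text
time_s: 40.03
tool_pos: [0.6917, -0.0501, 0.0884]
tool_rot: [180.0, -0.0, 0.0]
force: [-3.2, 0.1, 11.3]
grip_width: 0.0004
grasp_force: 5.8
time_s: 40.28
tool_pos: [0.6917, -0.0502, 0.0883]
tool_rot: [180.0, -0.1, 0.0]
force: [-4.2, -0.0, 14.0]
grip_width: 0.0002
grasp_force: 7.0
```

```bash
python3 -m jog '[[0,0,0,-0.2,0],[0,0,0,-0.5,0],[0,0,0,-1,0],[0,0,0,-1,0],[0,0,0,-1,0],[0,0,0,-1,0],[0,0,0,-1,0],[0,0,0,-1,0],[0,-0.8,0,-1,0],[0,-0.8,0,-1,0],[0,-0.8,0,-1,0],[0,-0.6,0,0,0]]'
python3 -m jog '[[0,0,0,0,0],[0,0,0,0,0],[0,0,0,0,0]]'
python3 b.py
python3 - <<'E'
from h import *
from cell import read_camera
for n in("top","scene"):
    P=cloud(read_camera(n)); print(n,rect(P,.464,-.283,.13,.055,.09)[1],np.nanmedian(P[(abs(P[...,0]-.43)<.03)&(abs(P[...,1]+.24)<.02)][:,2]))
E
```

```text
time_s: 41.28
tool_pos: [0.632, -0.0498, 0.2842]
tool_rot: [180.0, -0.3, 0.0]
force: [0.7, -0.6, 0.0]
grip_width: 0.0005
grasp_force: 0.0
time_s: 41.53
tool_pos: [0.6314, -0.0505, 0.2789]
tool_rot: [-180.0, 0.1, -0.0]
force: [0.3, 0.1, -0.3]
grip_width: 0.0006
grasp_force: 0.0
red 534 cap 520 [ 0.69036257 -0.05151121  0.07719794]
690.4263916015625 -51.81748962402344 15.434524536132812 [0.07569139 0.07719794 0.07843294]
{'c': (689.5, -52.7), 'size': (28.9, 28.6), 'long': -0.0, 'uv': array([258., 121.])}
at [631.5 -50.4 278.6] 0.0 | turn 0.0 | x,y,z [2.95 0.07 7.93]
top {'c': (461.9, -280.8), 'size': (203.9, 174.6), 'long': 6.4, 'z': [63.8, 69.6, 75.3], 'n': 2472} 0.07006282464522706
scene {'c': (462.3, -278.8), 'size': (203.1, 171.1), 'long': 6.7, 'z': [59.1, 69.6, 75.7], 'n': 1218} 0.07023680470491267
```

Button back out, lid still seated at 70 mm, robot clear: handing in.

```bash
python3 -c "
from cell import env
print(env.sign_off())"
```

```text
the job is handed in; nothing more can be done
None
```

The job is handed in after about 42 s of robot time: both instruments are in the case, the lid is seated flush (its top measured level at 70 mm), and the red button was pressed to its stop and sprang back out.

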